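Crack the lift's release valve to bring the slide box down

TASK

Two small hydraulic lifts stand raised on the microscopy bench; lower the one that carries the flat slide box, by turning the bar handle of its release valve a fraction of a turn anticlockwise (about 40 degrees), so that the platform sinks slowly all the way to its bottom stop with the box still sitting on it. Do not open the valve wide, or the platform drops. Leave the other lift raised and its beaker alone, and let go of the handle at the end.

Things in the scene. Friction and masses are not known exactly. Their poses are not given: they have to be found in the camera images.
- box_valve_grip (a point): centre of the steel bar handle of the release valve on the slide box's lift, on the valve's upright axis, 155 mm above the bench. Bar 56 mm long (along x), 13 mm wide (y), 24 mm high (top 12 mm above this point; underside 18 mm above the grey valve block, 70 by 90 mm, 125 mm high). With the valve shut, the platform's axis lies 140 mm off towards -x. The valve stays where it is left
- box_valve (a joint): angle of that valve, rad: 0 shut (starts at 0 to 0.1), growing anticlockwise seen from above, stop at 1.8. Below about 0.2 the platform is held; from 0.4 to 1.1 it sinks slowly (10 to 20 mm/s, 3 to 6 s in all); beyond about 1.2 it drops. Under 0.15 N m turns it
- box_ram (a joint): how far the platform of the slide box's lift has sunk, m: 0 to 0.003 raised (aluminium platform 120 by 120 mm, top about 126 mm above the bench), 0.060 on its bottom stop (top 68 mm above the bench). Its rate is the platform's downward speed
- slide_box_center (a point): centre of the loose slide box lying on that platform: grey plastic with a white lid, 99 by 85 mm, 33 mm high, z up, about 0.3 kg
- other_ram (a joint): how far the platform of the other, identical lift has sunk, m: 0 to 0.003 raised. This lift carries the beaker and must stay raised
- beaker_center (a point): centre of the loose, pale plastic beaker on the other lift's platform, 68 mm across and 90 mm high, z up

How it is judged (in metres and radians):
On the way:
1. the release valve of the slide box's lift is cracked open (value of joint box_valve above 0.25 rad), for 0.2 s.
At the end, for the whole second after the job is handed in: The slide box's platform is at rest on its bottom stop (within 5 mm of 60 mm down), the box still flat on it (within 10 degrees, not shifted sideways by more than about 30 mm), the other lift still raised (within 8 mm) with its beaker upright and within 25 mm of where it stood (value of joint box_ram above 0.055 m and velocity of joint box_ram below 0.004 m/s and distance of slide_box_center from where it was at the start of the episode below 0.068 m and angle between slide_box_center's own z axis and vertical below 0.17 rad and value of joint other_ram below 0.008 m and distance of beaker_center from where it was at the start of the episode below 0.025 m and angle between beaker_center's own z axis and vertical below 0.2 rad); the robot touches nothing.
It fails at once if the platform with the slide box drops (faster than 50 mm/s) (velocity of joint box_ram above 0.05 m/s).
It fails at once if the other lift is lowered (value of joint other_ram above 0.015 m).
It fails at once if the slide box or the beaker is tipped over (angle between any of slide_box_center, beaker_center's own z axis and vertical above 0.5 rad).
It also fails if it takes over 35 s, if anything falls off the work surface, if the arm or the gripper's body presses on something with over 40 N, if the wrist force passes 120 N, or if a joint passes its speed limit or range.

ROBOT

A 6-joint arm with a two-finger parallel gripper is mounted at the origin on the work surface. World frame = base frame: x ahead of the robot, y to its left, z up, the work surface at z = 0. Lengths are in mm, angles in rad, forces in N, time in s.
With the tool pointing down it reaches from about 350 to 775 mm from the base axis. Payload 7.3 kg.
Tool frame: the origin (TCP) lies on the centre line of the jaws, within the pads' length; the fingertips stand 22 mm ahead of it and the grasp point (between the pads) lies 3 mm ahead of it; z points along the fingers, y is the direction in which the jaws open and shut (so a half turn about z gives the same grasp; the last joint's range is limited). The gripper opens to 92 mm and grips with 3 to 60 N. Pads are 19 mm wide; open, the fingers measure 130 mm over their backs; the gripper's body (75 mm by 190 mm) begins 47 mm behind the grasp point.
Start: joints at [1.123, 0.342, 1.524, -0, 1.275, -0.146], TCP at [156.036, 501.296, 224.141] pointing down, gripper open.
Joint ranges: [-2.53, 2.53], [-0.77, 2.02], [0.04, 2.7], [-1, 4.14], [0.28, 2.66], [-3.11, 3.11]. Speed limits (rad/s): [2.57, 2.57, 3.14, 3.14, 3.14, 3.14].

INTERFACE

Orientations are given as [roll, pitch, yaw] about the fixed x, y, z axes, in that order (R = Rz(yaw) Ry(pitch) Rx(roll)).
In Python, from plant import get_obs, capture, bot, spot_in gives the robot as it stands.
- The arm moves only by the shell command python3 -m handwheel 'ROWS' [OPENING]. ROWS is JSON, a list of rows, each a list of 2 entries, a list of its own where there are three numbers: the shift along the world's x, y, z in mm, then the turn, a rotation vector about the world's x, y, z in rad. In form: [[[x, y, z], [wx, wy, wz]], ...]. A call has 1 to 12 rows; each row shifts and turns the commanded pose from where the row before left it; what a row does not reach is not made up. A row lasts 1/8 s, in which the tool goes at most 62.5 mm and 10.7 degrees, less where a joint would pass 70% of its speed; a pose out of reach is approached as far as the arm can. A call is refused whole if a number of a shift passes 62.5 or a number of a turn 0.188, either way. A call with a gripper value outside its range is refused whole. OPENING is the closure, from 0 (fully open) to 1 (shut), set as the call begins (- or left out, the last holds). The fingers move at their own pace and stop on an object; the grip force is fixed at half the most. Time passes only in rows, so rows that do not move let the fingers close. It gives the time, the measured TCP pose, the force and the opening at its end, in the units of the state.
- get_obs(): the state, without advancing time (a new reading comes with each control period).
- capture(name): name is "side" or "top" or "wrist"; returns a dict with "img" (400x640x3 uint8, red, green, blue), "fx", "fy", "cx", "cy" (pixels), "k1" (the pictures are not rectified: a ray, as slopes to the right and down, at radius r is drawn at 1 + k1 r^2 times it, then the intrinsics apply), "cam_to_world" (4x4, takes a point from camera to world coordinates). Camera axes: x right, y up, looking along -z (the intrinsics and any distortion apply to the point x, -y, -z); pixel columns grow to the right and rows downward; lengths in mm; the calibration is good to about 2 mm. A picture is of the moment at which its call begins. There is no depth.
- bot.close_job(): hands the job in, once; it reports no verdict.
Trained networks look in the newest picture that a camera, given by its name, has taken for a name from the list of things; names that differ only in an ending like _2 or _b are one class to them, and where a whole thing is asked for, a point or a joint stands for the part that bears it (a point fixed in the world has none). Each returns a list of dicts, best first, with "score" (0 to 1); they miss things now and then, are a little off and sometimes report something else, mostly with a low value. They report only what shows in the picture. A call takes as long as a camera call.
- spot_in(thing, camera): "xyz" ([x, y, z] in mm, in the coordinates of the camera as it stood for that picture, good to about 4 mm: the middle of the surface that is visible of it).
The state is a dict: "time": time; "joint_positions": joint angles; "dq": joint speeds; "tau": joint torques, N m; "tool_pos": TCP position; "tcp_rot": TCP orientation; "contact_force": force on the tool from outside, world axes, zero at the start; "moment": the same for the moment, N m; "grip_width": finger opening in mm.
Only numpy, scipy, OpenCV 4.12 (cv2) and the standard library are available. Lean on these libraries where they do the work, as an engineer would, in place of code of your own. Each camera call takes 0.05 s, during which the arm holds its last target. There are 200 camera calls.

## Working session

There is one attempt and no reset: what is moved stays moved. The work goes in short steps, Python scripts to look and compute and a shell command to move; the robot and the scene stay as the last step left them, time stands still between calls to the robot, and variables do not carry over. Pictures are saved under pics/ and viewed, about 8 in all and at most 12, crops included, and the job is handed in when it is done.

```bash
mkdir -p pics; cat > h.py <<'E'
import numpy as np,cv2
from plant import get_obs,capture,bot,spot_in
def shot(cam,fn=None):
    c=capture(cam)
    if fn: cv2.imwrite('pics/'+fn,c['img'][:,:,::-1])
    return c
def world(c,p): return (np.array(c['cam_to_world'])@np.r_[p,1])[:3]
def px(c,p):
    q=np.linalg.inv(np.array(c['cam_to_world']))@np.r_[p,1]
    s=np.array([q[0],-q[1]])/-q[2]; s=s*(1+c['k1']*(s@s))
    return s*[c['fx'],c['fy']]+[c['cx'],c['cy']]
def hit(c,u,v,z):
    K=np.array([[c['fx'],0,c['cx']],[0,c['fy'],c['cy']],[0,0,1.]])
    s=cv2.undistortPoints(np.array([[[u,v]]],float),K,np.array([c['k1'],0,0,0.]))[0,0]
    T=np.array(c['cam_to_world']); d=T[:3,:3]@[s[0],-s[1],-1]; o=T[:3,3]
    return o+d*(z-o[2])/d[2]
E
python3 - <<'E'
from h import *
for cam in ['top','side']:
    c=shot(cam,cam+'1.png')
    for t in ['box_valve_grip','slide_box_center','beaker_center']:
        for r in spot_in(t,cam): 
            w=world(c,r['xyz']); print(cam,t,round(r['score'],2),w.round(),px(c,w).round())
o=get_obs();print(o['time'],o['tool_pos'],o['tcp_rot'],o['grip_width'])
E
```

```text
top box_valve_grip 0.78 [581. 124. 167.] [235. 160.]
top box_valve_grip 0.45 [ 424. -197.  176.] [438. 255.]
top slide_box_center 0.92 [438. 135. 156.] [227. 250.]
top beaker_center 0.89 [ 425. -197.  176.] [438. 255.]
side box_valve_grip 0.75 [577. 119. 156.] [344. 169.]
side slide_box_center 0.68 [433. 108. 160.] [276. 180.]
side beaker_center 0.98 [ 421. -198.  190.] [298. 288.]
0.4 [155.9999872  501.23461996 224.02946641] [-3.14140913e+00 -1.33247195e-05  2.83984250e+00] 92.16087223569086
```

View pics/top1.png

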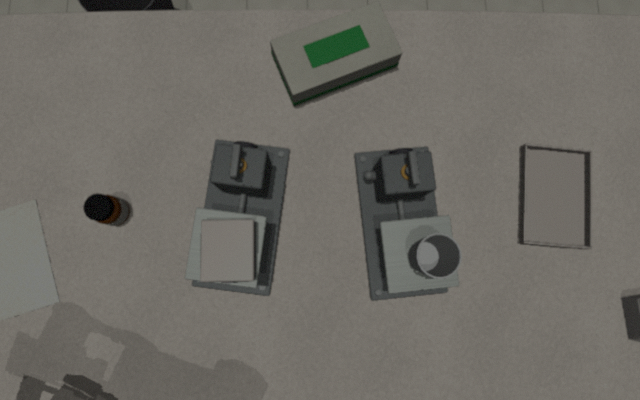

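View pics/side1.png

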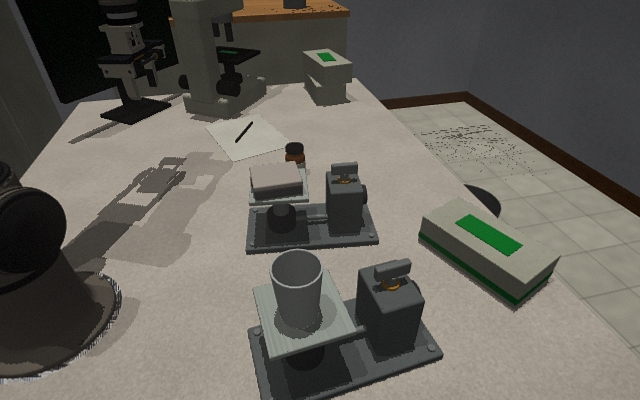

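The slide box is on the left lift, at top-view pixel (227,250), and its valve bar is near (236,162), lying roughly along x. The beaker is on the right lift at (438,255). I'll zoom in on the bar.

```bash
python3 - <<'E'
from h import *
c=shot('top')
cv2.imwrite('pics/z.png',cv2.resize(c['img'][130:210,195:285,::-1],None,fx=6.6,fy=6.6,interpolation=cv2.INTER_CUBIC))
for p in [(608,124,167),(552,124,167)]: print(px(c,p))
E
```

```text
[234.95341579 143.85529121]
[234.39745045 177.73139948]
```

View pics/z.png

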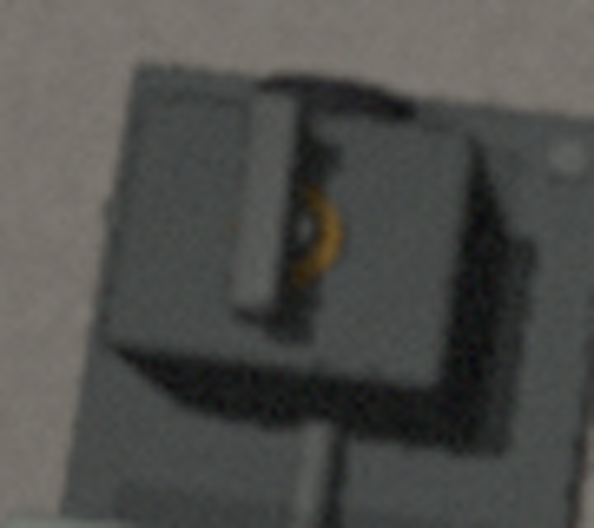

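The bar's top face runs from (275,94) to (253,305) in the crop. I'll convert both ends to world coordinates.

```bash
python3 - <<'E'
from h import *
c=shot('top')
P=[hit(c,195+u/6.6,130+v/6.6,167) for u,v in [(275,94),(253,305)]]
m=sum(P)/2; d=P[0]-P[1]; th=np.arctan2(d[1],d[0])
print(P,m,np.linalg.norm(d),th)
o=get_obs(); y=o['tcp_rot'][2]
from scipy.spatial.transform import Rotation as R
Y=R.from_euler('xyz',o['tcp_rot']).as_matrix()
print(o['time'],o['tool_pos'],'tool x,y axes',Y[:,0],Y[:,1], 'delta',m-o['tool_pos'])
print(hit(c,227,250,159),px(c,(m[0],m[1],155)))
E
```

```text
[array([607.32882007, 121.20677718, 167.        ]), array([554.49774512, 125.74737708, 167.        ])] [580.91328259 123.47707713 167.        ] 53.0258383015311 -0.08573494392320752
0.5 [156.02575904 501.28772902 224.11233694] tool x,y axes [-9.54814644e-01  2.97201945e-01 -1.65924568e-05] [2.97201944e-01 9.54814643e-01 3.94706304e-05] delta [ 424.88752355 -377.81065189  -57.11233694]
[436.97430593 135.43944442 159.        ] [236.16875565 161.79384742]
```

```bash
python3 -m handwheel '[[[35,-32,0],[0,0,0.02]],[[35,-32,0],[0,0,0.02]],[[35,-32,0],[0,0,0.02]],[[35,-32,0],[0,0,0.02]],[[35,-32,0],[0,0,0.02]],[[35,-32,0],[0,0,0.02]],[[35,-32,0],[0,0,0.02]],[[35,-32,0],[0,0,0.02]],[[35,-32,0],[0,0,0.02]],[[35,-32,0],[0,0,0.02]],[[35,-32,0],[0,0,0.016]],[[35,-30,0],[0,0,0]]]' 0
python3 - <<'E'
from h import *
from scipy.spatial.transform import Rotation as R
c=shot('wrist','w1.png'); 
for t in ['box_valve_grip']:
    for r in spot_in(t,'wrist'):
        w=world(c,r['xyz']); print(t,round(r['score'],2),w.round(1),px(c,w).round())
print(px(c,(581,123.5,167)),px(c,(607,121,167)),px(c,(554.5,125.7,167)))
o=get_obs(); Y=R.from_euler('xyz',o['tcp_rot']).as_matrix()
print(o['time'],o['tool_pos'],np.arctan2(Y[1,1],Y[0,1]),o['joint_positions'])
E
```

```text
time: 2.0
tool_pos: [577.1, 118.0, 224.2]
tcp_rot: [3.141, 0.0, 3.056]
contact_force: [-0.2, 0.7, 0.2]
grip_width: 91.8
box_valve_grip 0.71 [577.9 122.3 166.4] [328. 216.]
[329.82449668 219.8695004 ] [329.28086979 252.45946196] [329.9139025 184.4229842]
2.1 [578.74894765 115.98785206 223.42730597] 1.4810263137245943 [ 6.85744449e-02  4.62833293e-01  1.33773879e+00 -1.09244363e-03
  1.34010651e+00 -1.41220305e+00]
```

View pics/w1.png

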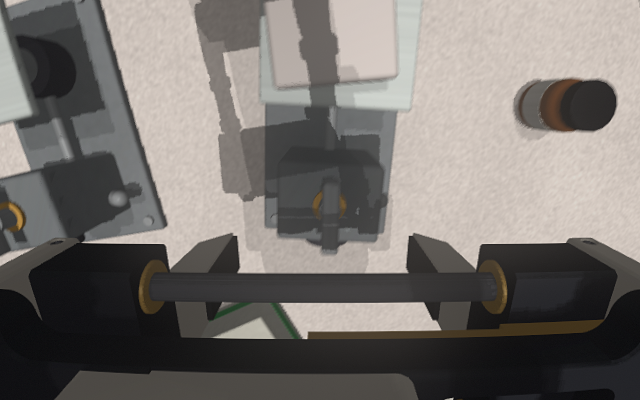

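The wrist view shows the bar from (330,180) to (330,250), which agrees with the projected top-view measurement, and it lies between the open fingers. Next I go down.

```bash
python3 -m handwheel '[[[4,4,0],[0,0,0]],[[0,0,0],[0,0,0]],[[0,0,-15],[0,0,0]],[[0,0,-15],[0,0,0]],[[0,0,-15],[0,0,0]],[[0,0,-10],[0,0,0]],[[0,0,-7],[0,0,0]],[[0,0,0],[0,0,0]],[[0,0,0],[0,0,0]]]' 0
python3 - <<'E'
from h import *
c=shot('wrist','w2.png')
print(px(c,(581,123.5,167)),px(c,(607,121,167)))
o=get_obs(); print(o['time'],o['tool_pos'],o['tcp_rot'],o['contact_force'])
E
```

```text
time: 3.22
tool_pos: [580.4, 123.3, 162.6]
tcp_rot: [3.141, 0.001, 3.056]
contact_force: [0.3, -0.3, -0.4]
grip_width: 91.7
[322.15571346 253.90176291] [321.7573224  295.55959602]
3.275 [580.38162607 123.28835712 162.69345913] [3.14132451e+00 1.08869047e-03 3.05573874e+00] [ 0.71517675 -0.05041125  0.10795348]
```

View pics/w2.png

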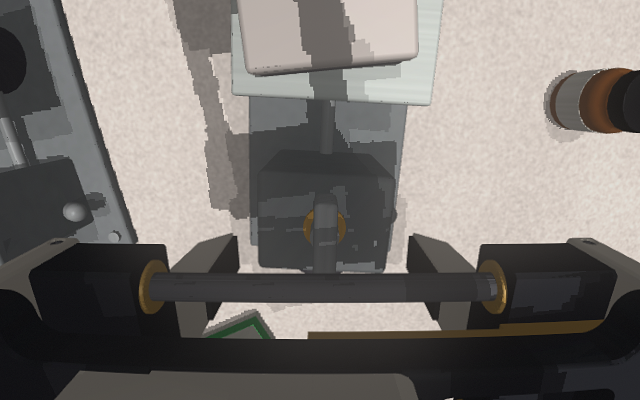

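The bar stands between the fingers at about (325,240). The end at v≈195 is the lower edge of its −x end face. The bar is about 1.5 mm towards +y of the jaw centre, so I nudge across and close.

```bash
python3 -m handwheel '[[[0,1,-2],[0,0,0]],[[0,0,0],[0,0,0]],[[0,0,0],[0,0,0]],[[0,0,0],[0,0,0]],[[0,0,0],[0,0,0]],[[0,0,0],[0,0,0]],[[0,0,0],[0,0,0]],[[0,0,0],[0,0,0]]]' 1
```

```text
time: 4.28
tool_pos: [580.1, 124.3, 160.2]
tcp_rot: [3.141, 0.0, 3.056]
contact_force: [0.6, -0.3, -0.3]
grip_width: 16.5
```

```bash
python3 -m handwheel '[[[0,0,0],[0,0,0]],[[0,0,0],[0,0,0]],[[0,0,0],[0,0,0]]]' 1; python3 -m handwheel '[[[0,0,0],[0,0,0.06]],[[0,0,0],[0,0,0.06]],[[0,0,0],[0,0,0.06]],[[0,0,0],[0,0,0.06]],[[0,0,0],[0,0,0.06]],[[0,0,0],[0,0,0.06]],[[0,0,0],[0,0,0.06]],[[0,0,0],[0,0,0.06]],[[0,0,0],[0,0,0.06]],[[0,0,0],[0,0,0.06]],[[0,0,0],[0,0,0]],[[0,0,0],[0,0,0]]]'
python3 - <<'E'
from h import *
c=shot('side','s2.png')
o=get_obs(); print(o['time'],o['tool_pos'],o['tcp_rot'],o['contact_force'],o['moment'],o['grip_width'])
for r in spot_in('slide_box_center','side'): print(r['score'],world(c,r['xyz']))
E
```

```text
time: 4.65
tool_pos: [580.0, 124.3, 160.2]
tcp_rot: [3.141, 0.0, 3.056]
contact_force: [0.5, 0.1, -0.0]
grip_width: 12.4
time: 6.15
tool_pos: [580.1, 124.0, 160.1]
tcp_rot: [-3.141, -0.0, -2.629]
contact_force: [1.0, -1.9, 0.2]
grip_width: 12.2
6.2 [580.14191205 124.00089439 160.12711606] [-3.14119989e+00 -8.43295096e-05 -2.62830846e+00] [ 1.10344309 -2.18508095 -0.84252816] [-0.32749829 -0.07957178 -0.0852991 ] 12.27756750908402
0.73 [431.13264016 111.35547294 139.08069526]
```

View pics/s2.png

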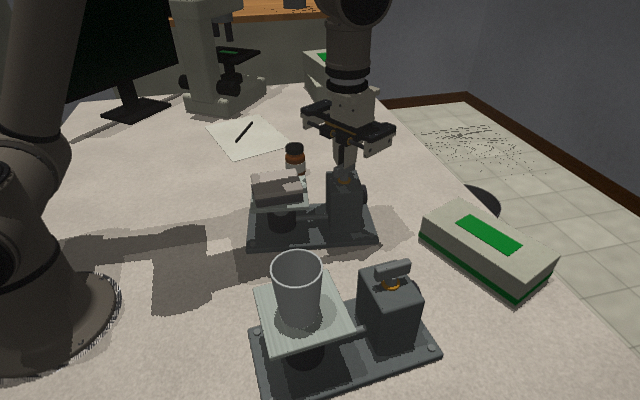

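The side view shows the gripper on the bar and the platform sinking: the box is at (276,187), and its measured height went from 160 to 139 mm. I hold while it sinks.

```bash
for i in 1 2 3; do python3 -m handwheel '[[[0,0,0],[0,0,0]],[[0,0,0],[0,0,0]],[[0,0,0],[0,0,0]],[[0,0,0],[0,0,0]],[[0,0,0],[0,0,0]],[[0,0,0],[0,0,0]],[[0,0,0],[0,0,0]],[[0,0,0],[0,0,0]],[[0,0,0],[0,0,0]],[[0,0,0],[0,0,0]],[[0,0,0],[0,0,0]],[[0,0,0],[0,0,0]]]' |head -1
python3 - <<'E'
from h import *
c=shot('side')
for r in spot_in('slide_box_center','side'): print(r['score'],world(c,r['xyz']))
E
done
```

```text
time: 7.75
0.67 [431.61091738 110.01222002 111.41597183]
time: 9.35
0.89 [435.35412078 113.81685169  98.34986276]
time: 10.95
0.72 [431.3235591  112.4646501   98.18823537]
```

The box has sunk about 60 mm and stopped. Now I release the bar and go straight up.

```bash
python3 -m handwheel '[[[0,0,0],[0,0,0]],[[0,0,0],[0,0,0]],[[0,0,0],[0,0,0]],[[0,0,0],[0,0,0]],[[0,0,0],[0,0,0]],[[0,0,0],[0,0,0]],[[0,0,0],[0,0,0]],[[0,0,0],[0,0,0]]]' 0 
python3 -m handwheel '[[[0,0,10],[0,0,0]],[[0,0,20],[0,0,0]],[[0,0,30],[0,0,0]],[[0,0,30],[0,0,0]],[[0,0,20],[0,0,0]],[[0,0,0],[0,0,0]],[[0,0,0],[0,0,0]],[[0,0,0],[0,0,0]]]' 0
python3 - <<'E'
from h import *
for cam in ['side','top']:
    c=shot(cam,cam+'3.png')
    for t in ['slide_box_center','beaker_center']:
        for r in spot_in(t,cam): print(cam,t,round(r['score'],2),world(c,r['xyz']).round())
E
```

```text
time: 12.05
tool_pos: [580.0, 124.3, 160.1]
tcp_rot: [3.141, 0.0, -2.627]
contact_force: [-0.4, 1.0, 0.2]
grip_width: 87.4
time: 13.05
tool_pos: [579.6, 124.3, 269.0]
tcp_rot: [3.141, -0.002, -2.627]
contact_force: [-0.0, 0.5, -0.5]
grip_width: 91.7
side slide_box_center 0.63 [435. 113. 101.]
side beaker_center 0.87 [ 420. -201.  190.]
top slide_box_center 0.83 [438. 105.  97.]
top beaker_center 0.65 [ 425. -196.  177.]
```

View pics/side3.png

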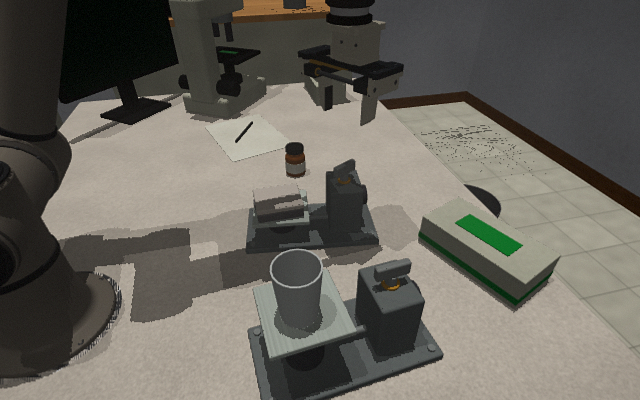

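The box is flat on the lowered platform at (278,203), the bar is turned, the gripper is clear and the beaker has not moved. The top view gives the box's y as 105 mm, against 135 mm before, so I check that picture.

View pics/top3.png

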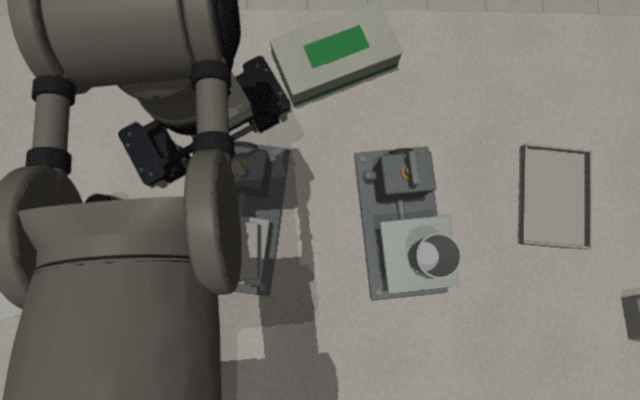

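The arm hides all but a strip of the box at (252,250), which explains the shifted top reading. The side view shows no sideways shift. I'm handing the job in.

```bash
python3 -c "
from plant import bot; print(bot.close_job())"
```

```text
the job is handed in; nothing more can be done
None
```

The slide box's lift is down on its bottom stop as far as the cameras show, and I handed the job in at about 13 s. I gripped that lift's valve bar, turned it about 0.6 rad (34°) anticlockwise, held it while the platform sank, then let go and raised the gripper about 109 mm.

**Last checks:**
- **Slide box:** the side camera shows it flat on the platform. Its measured height went from 160 to about 98–101 mm and stopped changing, consistent with 60 mm. It moved no more than about 5 mm sideways.
- **Beaker lift:** the beaker stayed within about 3 mm of its first position, and its lift looks fully raised.
- **Gripper:** it is open and clear, with forces near zero.

**One reading disagreed:** the top camera put the box about 30 mm off in y. The arm hid most of the box in that picture, so I relied on the side view and did not take another top picture.

The valve angle and the platform's sinking speed were not measured directly. The box's height in the side pictures gave an average of roughly 17 mm/s while it sank.

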